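Tip a ceramic block over the step to the inspection camera and trigger the exposure knob

ROBOT

A 6-joint arm with a two-finger parallel gripper is mounted at the origin on the work surface. World frame = base frame: x ahead of the robot, y to its left, z up, the work surface at z = 0. Lengths are in mm, angles in rad, forces in N, time in s.
With the tool pointing down it reaches from about 300 to 775 mm from the base axis. Payload 14.6 kg.
Tool frame: the origin (TCP) lies at the very end of the fingers, on their centre line; the grasp point (between the pads) lies 19 mm behind it; y points along the fingers, z is the direction in which the jaws open and shut, and the axes are right-handed (so a half turn about y gives the same grasp; the last joint's range is limited). The gripper opens to 94 mm and grips with 3 to 60 N. Pads are 16 mm wide; open, the fingers measure 119 mm over their backs; the gripper's body (75 mm by 177 mm) begins 78 mm behind the grasp point.
Start: joints at [1.21, 0.3, 1.521, -0, 1.321, -0.067], TCP at [159.273, 526.423, 205.446] pointing down, gripper open.
Joint ranges: [-3.03, 3.03], [-0.79, 2.21], [0.23, 2.52], [-1.04, 4.18], [0, 3.07], [-2.55, 2.55]. Speed limits (rad/s): [2.22, 2.22, 2.57, 3.14, 3.14, 3.14].

INTERFACE

Orientations are given as [roll, pitch, yaw] about the fixed x, y, z axes, in that order (R = Rz(yaw) Ry(pitch) Rx(roll)).
In Python, from cell import manip, imaging, ticket gives the robot as it stands.
- The arm moves only by the shell command python3 -m inch 'ROWS' [FORCE]. ROWS is JSON, a list of rows, each a list of 3 entries, a list of its own where there are three numbers: the turn, a rotation vector about the world's x, y, z in degrees, then the shift along the world's x, y, z in m, then the finger opening in m, from 0 to 0.094. In form: [[[wx, wy, wz], [tx, ty, tz], jaw], ...]. A call has exactly 10 rows; each row shifts and turns the commanded pose from where the row before left it; what a row does not reach is not made up. A row lasts 1/12 s, in which the tool goes at most 41.7 mm and 7.16 degrees, less where a joint would pass 70% of its speed; a pose out of reach is approached as far as the arm can. A call with a gripper value outside its range is refused whole. The fingers move at their own pace and stop on an object; FORCE is the grip in N (left out, the last holds). Time passes only in rows, so rows that do not move let the fingers close, or fill a call up. It gives the time, the measured TCP pose, the force and the opening at its end, in the units of the state.
- manip.read_state(): the state, without advancing time (a new reading comes with each control period).
- imaging.camera(name): name is "scene" or "top"; returns a dict with "pixels" (480x640x3 uint8, red, green, blue), "depth" (480x640 float32, mm along the optical axis (not along the pixel's ray), 0 where there is no reading), "mtx" (3x3 intrinsics, pixels), "dist" ([k1, k2, p1, p2, k3] as OpenCV has them; the pictures are not rectified), "pose" (4x4, takes a point from camera to world coordinates). Camera axes: x right, y up, looking along -z (the intrinsics and any distortion apply to the point x, -y, -z); pixel columns grow to the right and rows downward; lengths in mm; the calibration is good to about 2 mm. A picture is of the moment at which its call begins.
- ticket.sign_off(): hands the job in, once; it reports no verdict.
The state is a dict: "clock": time; "joints": joint angles; "qd": joint speeds; "effort": joint torques, N m; "eef_pos": TCP position; "eef_rot": TCP orientation; "wrist_force": force on the tool from outside, world axes, zero at the start; "moment": the same for the moment, N m; "finger_gap": finger opening in mm.
Only numpy, scipy, OpenCV 4.12 (cv2) and the standard library are available. Lean on these libraries where they do the work, as an engineer would, in place of code of your own. Each camera call takes 0.05 s, during which the arm holds its last target. There are 200 camera calls.

TASK

Push the white ceramic block over the edge of the black step, without picking it up, so that it tips a quarter turn and stands on its end on the lower bed with its dimpled face squarely towards the camera lens. Then take the picture: twist the spring-return knob on the control unit clockwise all the way to its stop, keep it there for a moment, and let it spring fully back. Do not turn the knob before the block stands, and leave the other things on the bench where they are.

Things in the scene. Friction and masses are not known exactly. Their poses are not given: they have to be found in the camera images.
- rig: Fixed inspection rig: dark base plate 300 x 110 x 12 mm with, along its own +x, a black step, a lower bed, a grey camera. Origin: bench level, on the line of the step's edge, midway across; +x from step to camera, z up. Step top 36 mm above the bench, x = -110 to 0, y = -55 to 55 mm. The riser drops straight at x = 0 to the bed, 12 mm above the bench, open from x = 0 to a 6 mm high lip at x = 52 to 58 mm.
- lens (a point): Centre of the front of the rig's camera lens, at x = 75 mm of the rig, 36 mm above the bench, looking towards the step. Barrel 34 mm diameter; the camera body behind it is 50 mm wide, from x = 110 to 170 mm of the rig, its top 62 mm above the bench.
- block_mid (a point): Centre of the loose white ceramic block, 0.18 to 0.33 kg. It starts flat on the step, behind the edge and roughly square to it: 44 mm along its x (towards the camera), 50 mm along y, 30 mm along z (up). It tips once its centre is past the edge, +x end down, and then stands 44 mm tall, 30 mm deep. Should it lean on the step's edge, a nudge high up towards the camera rights it.
- block_face (a point): Centre of the block's dimpled face (+z face, on top at the start; three shallow dimples of falling size), 15 mm from the block's centre along its +z axis; same axes as the block.
- knob_grip (a point): Point on the vertical axis of the spring-return knob at the height to grip, 77 mm above the bench. The knob is a black bar 44 mm long (its own x), 14 mm thick (y), its top 93 mm above the bench, on a round 46 mm skirt whose top is 61 mm above the bench. A white line marks the bar's -x half. The axes turn with the knob.
- unit: Fixed grey control unit that carries the knob in the middle of its top, 130 (x) x 110 (y) mm, 50 mm high; origin at the centre of its underside. White ticks on top mark the knob's home and stop.
- knob (a joint): Turn of the spring-return knob in rad: 0 at rest (home), growing clockwise seen from above, stop at 1.05 (60 degrees). The spring needs about 0.03 N m to leave home and 0.11 N m at the stop; let go, the knob turns back to 0 by itself.
- carrier: Bystander: flat round white wafer carrier, 114 mm diameter, 30 mm high, loose; origin at the centre of its underside.
- bottle: Bystander: white plastic bottle, 56 mm diameter, 140 mm high, standing loose; origin at the centre of its underside.
- notebook: Bystander: closed notebook, 150 (x) x 200 (y) x 12 mm, loose; origin at the centre of its underside.
There are look-alikes about, which are no part of the job. Of the things like the part that bears block_mid, leave any that is pink, purple or yellow; of the rest the smaller one is meant.

How it is judged (in metres and radians):
On the way, in this order (a step that is already met when the one before it is completed fails the run):
1. the block stands on its end on the lower bed, dimpled face to the lens, untouched (x of block_mid in the frame of rig between 0.008 and 0.043 m and x of block_face in the frame of rig above 0.024 m and y of block_mid in the frame of rig between -0.03 and 0.03 m and z of block_mid in the frame of rig between 0.03 and 0.038 m and angle between block_mid's own x axis and vertical above 3 rad and angle between the z axis of block_mid and the x axis of rig, either way round below 0.3 rad and contact force between the fingers and block below 0.2 N), for 0.2 s.
2. the knob is held at its stop (value of joint knob above 0.96 rad), for 0.2 s.
3. the knob has sprung back home (value of joint knob below 0.08 rad), for 0.2 s.
At the end, for the whole second after the job is handed in: The block stands on its end on the bed (upright within 8 degrees), wholly between the riser and the lip, its centre within 30 mm of the rig's midline, its dimpled face towards the lens within 17 degrees; the knob is back within 0.08 rad of home (x of block_mid in the frame of rig between 0.008 and 0.043 m and x of block_face in the frame of rig above 0.024 m and y of block_mid in the frame of rig between -0.03 and 0.03 m and z of block_mid in the frame of rig between 0.03 and 0.038 m and angle between block_mid's own x axis and vertical above 3 rad and angle between the z axis of block_mid and the x axis of rig, either way round below 0.3 rad and value of joint knob below 0.08 rad); the robot touches nothing.
It fails at once if the block is picked up (its centre more than 45 mm above the step's top) (z of block_mid in the frame of rig above 0.081 m).
It fails at once if the knob is turned more than half a radian while the block does not stand before the lens (value of joint knob above 0.5 rad and not (x of block_mid in the frame of rig between 0.008 and 0.043 m and x of block_face in the frame of rig above 0.024 m and y of block_mid in the frame of rig between -0.03 and 0.03 m and z of block_mid in the frame of rig between 0.03 and 0.038 m and angle between block_mid's own x axis and vertical above 3 rad and angle between the z axis of block_mid and the x axis of rig, either way round below 0.3 rad)).
It fails at once if another thing on the bench is moved by more than 30 mm (distance of any of carrier, bottle, notebook from where it was at the start of the episode above 0.03 m).
It also fails if it takes over 54 s, if anything falls off the work surface, if the arm or the gripper's body presses on something with over 40 N, if the wrist force passes 120 N, or if a joint passes its speed limit or range.

## Working session

There is one attempt and no reset: what is moved stays moved. The work goes in short steps, Python scripts to look and compute and a shell command to move; the robot and the scene stay as the last step left them, time stands still between calls to the robot, and variables do not carry over. Pictures are saved under pics/ and viewed, on a budget of 10 in all, crops included, one or two more only if the job needs it, and the job is handed in when it is done.

```bash
mkdir -p pics; ls; cat > h.py <<'E'
import numpy as np, cv2
from cell import manip, imaging, ticket
def world(c):
    h,w=c["depth"].shape
    u,v=np.meshgrid(np.arange(w),np.arange(h))
    p=cv2.undistortPoints(np.stack([u,v],-1).reshape(-1,1,2).astype(float),c["mtx"],np.array(c["dist"])).reshape(h,w,2)
    d=c["depth"][...,None]
    P=np.concatenate([p[...,:1]*d,-p[...,1:]*d,-d],-1)
    T=np.array(c["pose"]); W=P@T[:3,:3].T+T[:3,3]
    W[c["depth"]==0]=np.nan
    return W
def save(c,n): cv2.imwrite(n,c["pixels"][...,::-1])
E
python3 - <<'E'
from h import *
for n in("scene","top"):
    c=imaging.camera(n); save(c,f"pics/{n}0.png"); np.savez(f"{n}0.npz",**c); print(n,np.round(c["pose"],2).tolist())
print(manip.read_state())
E
```

```text
pics
scene [[0.38, -0.73, 0.56, 1124.21], [0.92, 0.29, -0.25, -325.85], [0.02, 0.62, 0.79, 964.14], [0.0, 0.0, 0.0, 1.0]]
top [[0.01, 0.99, -0.16, 293.27], [-1.0, 0.0, -0.01, -47.05], [-0.01, 0.16, 0.99, 1209.54], [0.0, 0.0, 0.0, 1.0]]
{'clock': 0.1, 'joints': array([ 1.21044406e+00,  3.00430178e-01,  1.52151426e+00, -1.34420457e-05,
        1.32070834e+00, -6.66100506e-02]), 'qd': array([-6.33655629e-05, -1.15584739e-03, -5.47553100e-04, -1.51347874e-03,
        1.03729636e-03,  4.58516485e-04]), 'effort': array([ 3.57524950e-04, -5.32646298e+01, -3.53278077e+01,  7.09829153e-02,
        2.35553063e-02, -4.54763233e-05]), 'eef_pos': array([159.17265779, 526.21624596, 204.93704466]), 'eef_rot': array([-1.57185497e+00,  5.75715712e-05, -2.93738912e-01]), 'wrist_force': array([-0.27479391,  0.33674341,  0.1243767 ]), 'moment': array([ 0.05760307, -0.0349591 ,  0.03721487]), 'finger_gap': 93.68043285168699}
```

View pics/top0.png

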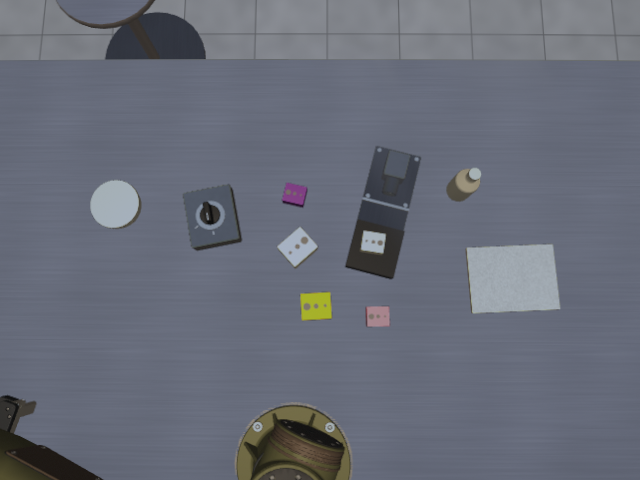

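View pics/scene0.png

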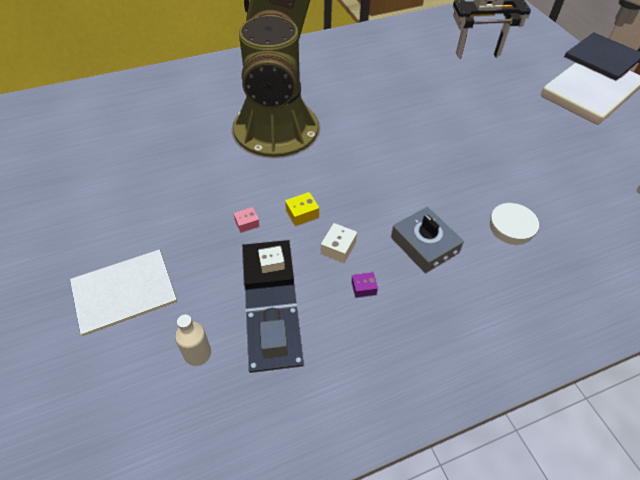

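The top view shows the rig at about (385,210), with the white block on its step at (373,242). The larger white look-alike is at (297,247) and the knob is at (210,213). Next I'll measure these from depth.

```bash
cat > m.py <<'E'
from h import *
def rect(W,m):
    p=W[m][:,:2].astype(np.float32); r=cv2.minAreaRect(p); b=cv2.boxPoints(r)
    return len(p),np.round(r[0],1),np.round(r[1],1),round(r[2],1),np.round(W[m][:,2].mean(),1),np.round(b,0).tolist()
def clean(m): 
    m=cv2.morphologyEx(m.astype(np.uint8),cv2.MORPH_OPEN,np.ones((2,2),np.uint8))
    n,l,s,_=cv2.connectedComponentsWithStats(m); return l==(1+np.argmax(s[1:,4]))
E
python3 - <<'E'
from m import *
for n,R,K in (("top",(140,285,335,430),(175,255,170,250)),("scene",(235,375,235,310),(200,275,385,470))):
    c=np.load(f"{n}0.npz"); W=world(c); z=W[...,2]; g=c["pixels"].astype(int).sum(2)
    def box(r): m=np.zeros(z.shape,bool); m[r[0]:r[1],r[2]:r[3]]=1; return m
    B=box(R); print(n)
    print("bench z",np.nanmedian(z[box((300,330,420,450))]) if n=="top" else '')
    for nm,lo,hi in(("block",58,74),("step+block",28,80),):
        print(nm,*rect(W,clean(B&(z>lo)&(z<hi)&(box((205,285,335,430) if n=="top" else (235,290,235,310)) ))))
    print("all",*rect(W,clean(B&(z>6)&(z<80))))
    print("cam",*rect(W,clean(B&(z>55)&(z<68)&(box((140,185,335,430) if n=="top" else (310,375,235,310))))))
    k=box(K)
    print("unit",*rect(W,clean(k&(z>42)&(z<56)))); print("skirt",*rect(W,clean(k&(z>57)&(z<66)))); print("knob",*rect(W,clean(k&(z>85)&(z<100))))
    print("dots near",n)
c=np.load("top0.npz")["pixels"][...,::-1]
a=cv2.resize(c[170:260,165:255],(400,400),interpolation=cv2.INTER_CUBIC);b=cv2.resize(c[200:290,335:425],(400,400),interpolation=cv2.INTER_CUBIC)
cv2.imwrite("pics/crop.png",np.hstack([a,b]))
E
```

```text
top
bench z -0.8403838146947464
block 454 [ 479.4 -175. ] [52.  46.4] 79.3 nan [[452.0, -196.0], [497.0, -205.0], [507.0, -154.0], [461.0, -145.0]]
step+block 2386 [ 471.4 -184.3] [114.7 116.8] 75.4 nan [[400.0, -225.0], [514.0, -254.0], [542.0, -143.0], [429.0, -114.0]]
all 5975 [ 561.7 -205.5] [108.5 304.2] 74.5 nan [[401.0, -217.0], [694.0, -298.0], [723.0, -194.0], [430.0, -113.0]]
cam 566 [ 651.5 -245.1] [34.3 90.3] 40.3 nan [[609.0, -222.0], [668.0, -291.0], [694.0, -268.0], [635.0, -200.0]]
unit 2372 [539.3 189.3] [127.4 108.4] 11.6 nan [[466.0, 230.0], [488.0, 123.0], [613.0, 149.0], [591.0, 255.0]]
skirt 97 [538.1 175.6] [14.9 39.3] 85.8 nan [[518.0, 170.0], [557.0, 167.0], [558.0, 182.0], [519.0, 184.0]]
knob 134 [540.2 189.3] [43.2 12.5] 10.9 89.8 [[518.0, 191.0], [520.0, 179.0], [563.0, 187.0], [560.0, 200.0]]
dots near top
scene
bench z 
block 405 [ 490.7 -163.3] [38.5 71.4] 29.9 nan [[456.0, -142.0], [492.0, -204.0], [525.0, -185.0], [490.0, -123.0]]
step+block 2031 [ 461.2 -176.2] [107.2 137.2] 73.6 nan [[380.0, -208.0], [512.0, -247.0], [542.0, -144.0], [411.0, -105.0]]
all 6497 [ 553.  -200.3] [106.1 325.5] 74.4 nan [[382.0, -208.0], [696.0, -295.0], [724.0, -193.0], [410.0, -106.0]]
cam 699 [ 649.6 -227.1] [45.  88.4] 68.9 nan [[600.0, -232.0], [683.0, -264.0], [699.0, -222.0], [616.0, -190.0]]
unit 1774 [nan nan] [0. 0.] 0.0 nan [[nan, nan], [nan, nan], [nan, nan], [nan, nan]]
skirt 102 [nan nan] [0. 0.] 0.0 nan [[nan, nan], [nan, nan], [nan, nan], [nan, nan]]
knob 112 [547.3 201.2] [46.5 38.4] 79.6 88.7 [[524.0, 182.0], [562.0, 175.0], [570.0, 221.0], [533.0, 228.0]]
dots near scene
```

View pics/crop.png

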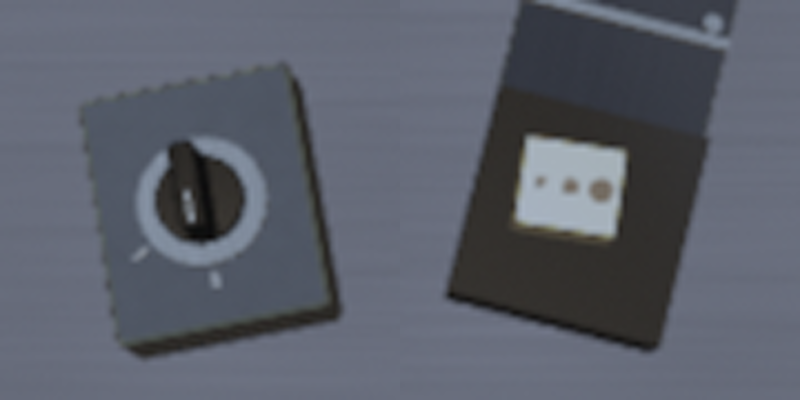

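```bash
cat >> m.py <<'E'
def ray(c,uv,z):
    p=cv2.undistortPoints(np.array(uv,float).reshape(-1,1,2),c["mtx"],np.array(c["dist"])).reshape(-1,2)
    T=np.array(c["pose"]); d=np.c_[p[:,0],-p[:,1],-np.ones(len(p))]@T[:3,:3].T
    return T[:3,3]+d*((z-T[2,3])/d[:,2])[:,None]
E
python3 - <<'E'
from m import *
c=np.load("top0.npz"); g=cv2.cvtColor(c["pixels"],cv2.COLOR_RGB2GRAY)
f=lambda L,o=335,v=200:[[o-.39+(x%400 if o==165 else x-400)*.225,v-.39+y*.225] for x,y in L]
e=ray(c,f([(500,90),(707,138),(447,295),(660,350)]),36); print("step",np.round(e,1).tolist())
b=ray(c,f([(525,135),(627,150),(613,236),(513,225)]),66); print("blk",np.round(b,1).tolist(),b.mean(0))
ang=lambda a,b:np.degrees(np.arctan2(*(b-a)[1::-1]))
print("ang edge",ang(e[1],e[0])-90,ang(e[3],e[2])-90,"sides",ang(e[2],e[0]),ang(e[3],e[1]),"blk",ang(b[1],b[0])-90,ang(b[2],b[3])-90,ang(b[3],b[0]),ang(b[2],b[1]))
yaw=np.radians(-15.5); R=np.array([[np.cos(yaw),-np.sin(yaw)],[np.sin(yaw),np.cos(yaw)]])
o=(e[0]+e[1])[:2]/2; print("origin",o,"alt",(e[2]+e[3])[:2]/2+R@[110,0],"blk in rig",(b[:,:2].mean(0)-o)@R)
# knob: bright/dark mask rays at top z=93 
W=world(c); m=(W[...,2]>85)&(W[...,2]<100); m[:175]=0;m[255:]=0;m[:,:170]=0;m[:,250:]=0
v,u=np.nonzero(clean(m)); P=ray(c,np.c_[u,v],93)[:,:2].astype(np.float32); print("knob",cv2.minAreaRect(P))
m=(W[...,2]>58)&(W[...,2]<74); m[:205]=0;m[285:]=0;m[:,:335]=0;m[:,430:]=0
v,u=np.nonzero(clean(m)); P=ray(c,np.c_[u,v],66)[:,:2].astype(np.float32); print("blk",cv2.minAreaRect(P))
E
```

```text
step [[534.7, -140.2, 36.0], [510.1, -245.2, 36.0], [429.3, -112.5, 36.0], [402.0, -219.1, 36.0]]
blk [[505.8, -150.0, 66.0], [498.4, -200.4, 66.0], [455.4, -192.7, 66.0], [460.7, -143.6, 66.0]] [ 480.07612788 -171.65948262   66.        ]
ang edge -13.16963588351787 -14.38131875070566 sides -14.69894528323298 -13.554533996364004 blk -8.338704768202277 -6.152654549182358 -8.080182340739253 -10.095226085850433
origin [ 522.43023912 -192.68014   ] alt [ 521.67422005 -195.22008884] blk in rig [-46.43123776   8.93750169]
knob ((538.3270874023438, 187.22988891601562), (43.80759048461914, 14.962020874023438), 11.403422355651855)
blk ((476.5857238769531, -173.169921875), (49.99966812133789, 44.403656005859375), 80.77272033691406)
```

```bash
R='[[0,0,0],[0.0137,-0.0343,0],0.024]'; python3 -m inch '[[[0,0,0.23],[0.0137,-0.0343,0],0.024],[[0,0,0.23],[0.0137,-0.0343,0],0.024],[[0,0,0.23],[0.0137,-0.0343,0],0.024],[[0,0,0.23],[0.0137,-0.0343,0],0.024],[[0,0,0.23],[0.0137,-0.0343,0],0.024],[[0,0,0.23],[0.0137,-0.0343,0],0.024],[[0,0,0.23],[0.0137,-0.0343,0],0.024],[[0,0,0.23],[0.0137,-0.0343,0],0.024],[[0,0,0.23],[0.0137,-0.0343,0],0.024],[[0,0,0.23],[0.0137,-0.0343,0],0.024]]' 20
python3 -m inch '[[[0,0,0],[0.0137,-0.0343,0],0.024],[[0,0,0],[0.0137,-0.0343,0],0.024],[[0,0,0],[0.0137,-0.0343,0],0.024],[[0,0,0],[0.0137,-0.0343,0],0.024],[[0,0,0],[0.0137,-0.0343,0],0.024],[[0,0,0],[0.0137,-0.0343,0],0.024],[[0,0,0],[0.0137,-0.0343,0],0.024],[[0,0,0],[0.0137,-0.0343,0],0.024],[[0,0,0],[0.0137,-0.0343,0],0.024],[[0,0,0],[0,0,0],0.024]]'
```

```text
clock: 0.93
eef_pos: [296.3, 181.8, 205.4]
eef_rot: [-1.571, -0.0, -0.253]
wrist_force: [0.6, -0.5, 0.0]
finger_gap: 30.5
clock: 1.77
eef_pos: [420.6, -129.6, 204.9]
eef_rot: [-1.571, 0.0, -0.257]
wrist_force: [-0.1, 0.6, -0.0]
finger_gap: 24.1
```

```bash
python3 -m inch '[[[0,0,0],[0.012,-0.031,0],0.024],[[0,0,0],[0,0,-0.020],0.024],[[0,0,0],[0,0,-0.020],0.024],[[0,0,0],[0,0,-0.020],0.024],[[0,0,0],[0,0,-0.020],0.024],[[0,0,0],[0,0,-0.020],0.024],[[0,0,0],[0,0,-0.020],0.024],[[0,0,0],[0,0,-0.020],0.024],[[0,0,0],[0,0,-0.020],0.024],[[0,0,0],[0,0,0],0.024]]'
python3 - <<'E'
from h import *
a=imaging.camera("top");b=imaging.camera("scene")
f=lambda p:cv2.resize(p[...,::-1],(400,400),interpolation=cv2.INTER_CUBIC)
cv2.imwrite("pics/p1.png",np.hstack([f(a["pixels"][180:300,320:440]),f(b["pixels"][210:330,215:335])]))
E
```

```text
clock: 2.6
eef_pos: [429.7, -155.3, 42.4]
eef_rot: [-1.57, 0.005, -0.254]
wrist_force: [0.3, 0.3, -0.2]
finger_gap: 24.1
```

View pics/p1.png

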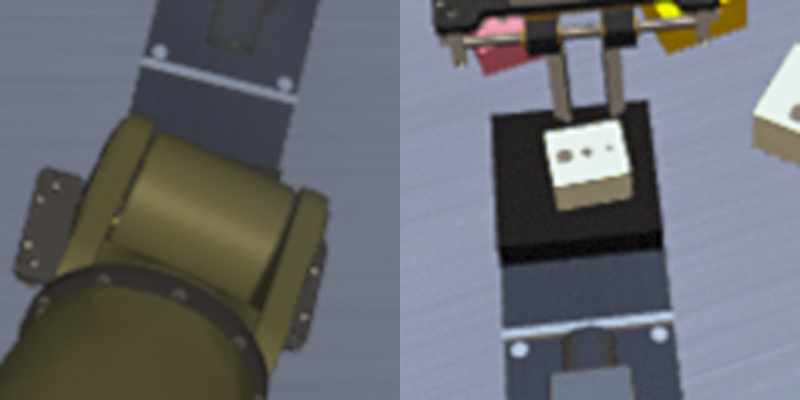

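Both fingers are behind the block and roughly centred on it (right view, around (588,110)). I'll push along the rig's x axis.

```bash
python3 -m inch '[[[0,0,0],[0.0024,-0.0027,0],0.024],[[0,0,0],[0.0029,-0.0008,0],0.024],[[0,0,0],[0.0029,-0.0008,0],0.024],[[0,0,0],[0.0029,-0.0008,0],0.024],[[0,0,0],[0.0029,-0.0008,0],0.024],[[0,0,0],[0.0029,-0.0008,0],0.024],[[0,0,0],[0.0029,-0.0008,0],0.024],[[0,0,0],[0.0029,-0.0008,0],0.024],[[0,0,0],[0.0029,-0.0008,0],0.024],[[0,0,0],[0.0029,-0.0008,0],0.024]]'
python3 -m inch '[[[0,0,0],[0.0029,-0.00075,0],0.024],[[0,0,0],[0.0029,-0.00075,0],0.024],[[0,0,0],[0.0029,-0.00075,0],0.024],[[0,0,0],[0.0029,-0.00075,0],0.024],[[0,0,0],[0.0029,-0.00075,0],0.024],[[0,0,0],[0.0029,-0.00075,0],0.024],[[0,0,0],[0.0029,-0.00075,0],0.024],[[0,0,0],[0.0029,-0.00075,0],0.024],[[0,0,0],[0.0029,-0.00075,0],0.024],[[0,0,0],[0,0,0],0.024]]'
python3 - <<'E'
from h import *
b=imaging.camera("scene")
f=lambda p:cv2.resize(p[...,::-1],(600,600),interpolation=cv2.INTER_CUBIC)
cv2.imwrite("pics/p2.png",f(b["pixels"][210:330,215:335]))
d=manip.read_state()["eef_pos"][:2]-[522,-194];print(d@np.array([[.968,.25],[-.25,.968]]))
E
```

```text
clock: 3.53
eef_pos: [460.2, -166.2, 45.4]
eef_rot: [-1.571, 0.0, -0.254]
wrist_force: [-2.3, 0.2, 1.2]
finger_gap: 23.9
clock: 4.37
eef_pos: [486.8, -173.1, 45.5]
eef_rot: [-1.571, -0.001, -0.254]
wrist_force: [0.5, -1.2, -0.4]
finger_gap: 23.7
[-39.59861023  11.44120446]
```

View pics/p2.png

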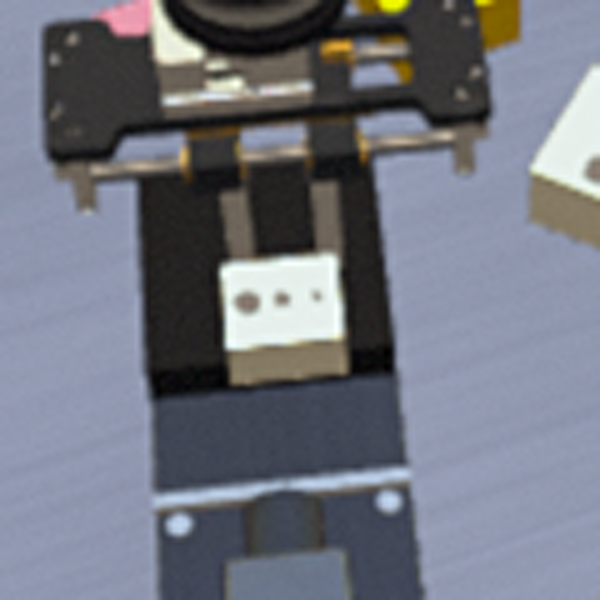

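The block is now square to the edge and overhanging it, with its centre at about x = -10 mm. I'll push slowly through the tipping point.

```bash
python3 -m inch '[[[0,0,0],[0.0015,-0.0004,0],0.024],[[0,0,0],[0.0015,-0.0004,0],0.024],[[0,0,0],[0.0015,-0.0004,0],0.024],[[0,0,0],[0.0015,-0.0004,0],0.024],[[0,0,0],[0.0015,-0.0004,0],0.024],[[0,0,0],[0.0015,-0.0004,0],0.024],[[0,0,0],[0.0015,-0.0004,0],0.024],[[0,0,0],[0.0015,-0.0004,0],0.024],[[0,0,0],[0.0015,-0.0004,0],0.024],[[0,0,0],[0,0,0],0.024]]'
python3 - <<'E'
from h import *
b=imaging.camera("scene")
f=lambda p:cv2.resize(p[...,::-1],(600,600),interpolation=cv2.INTER_CUBIC)
cv2.imwrite("pics/p3.png",f(b["pixels"][210:330,215:335]))
d=manip.read_state()["eef_pos"][:2]-[522,-194];print(d@np.array([[.968,.25],[-.25,.968]]))
E
```

```text
clock: 5.25
eef_pos: [500.1, -176.7, 45.5]
eef_rot: [-1.571, -0.001, -0.254]
wrist_force: [-0.4, 0.1, 0.4]
finger_gap: 24.3
[-25.63898404  11.30632249]
```

View pics/p3.png

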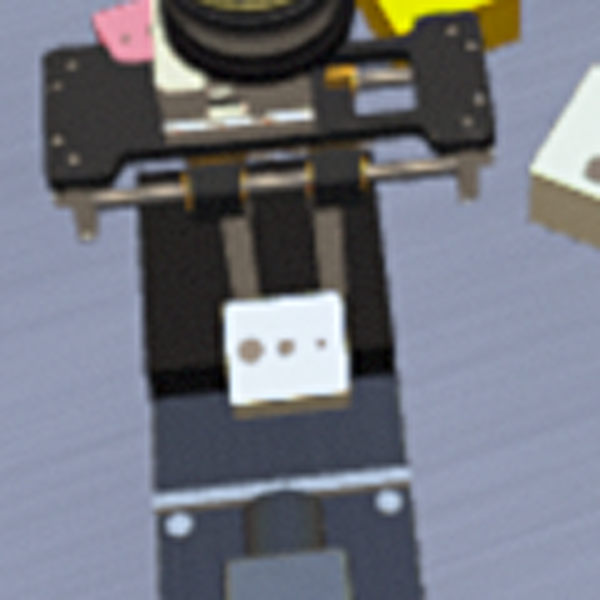

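It has begun to tip, so I'll keep pushing.

```bash
python3 -m inch '[[[0,0,0],[0,0,0],0.024],[[0,0,0],[0,0,0],0.024],[[0,0,0],[0,0,0],0.024],[[0,0,0],[0.0015,-0.0004,0],0.024],[[0,0,0],[0.0015,-0.0004,0],0.024],[[0,0,0],[0.0015,-0.0004,0],0.024],[[0,0,0],[0.0015,-0.0004,0],0.024],[[0,0,0],[0.0015,-0.0004,0],0.024],[[0,0,0],[0,0,0],0.024],[[0,0,0],[0,0,0],0.024]]'
python3 - <<'E'
from h import *
b=imaging.camera("scene")
f=lambda p:cv2.resize(p[...,::-1],(600,600),interpolation=cv2.INTER_CUBIC)
cv2.imwrite("pics/p4.png",f(b["pixels"][210:330,215:335]))
d=manip.read_state()["eef_pos"][:2]-[522,-194];print(d@np.array([[.968,.25],[-.25,.968]]))
E
```

```text
clock: 6.13
eef_pos: [507.2, -178.5, 45.4]
eef_rot: [-1.571, 0.0, -0.254]
wrist_force: [0.0, -0.3, 0.4]
finger_gap: 24.4
[-18.26962268  11.28627987]
```

View pics/p4.png

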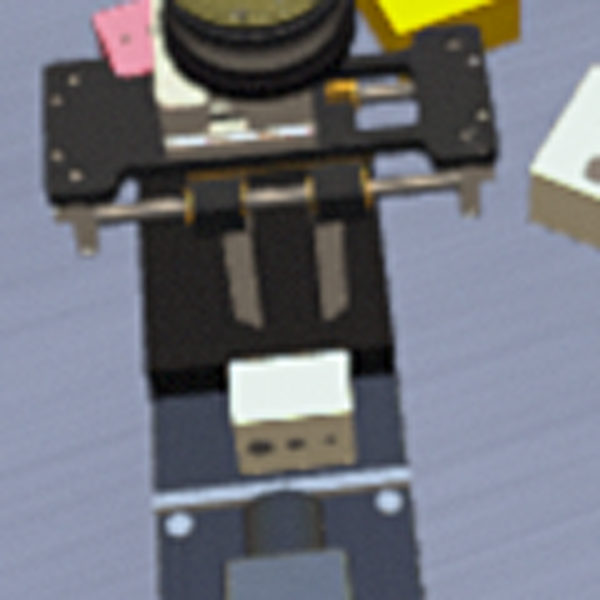

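The block has tipped and its dimples face the lens. I'll check for lean by fitting a plane to the depth.

```bash
cat > chk.py <<'E'
from m import *
def chk():
    R=np.array([[.968,.25],[-.25,.968]])
    b=imaging.camera("scene"); W=world(b); X=W.copy(); X[...,:2]=(W[...,:2]-[522,-194])@R
    s=b["pixels"].astype(int).sum(2); m=np.zeros(s.shape,bool); m[276:308,255:290]=1
    m&=(X[...,0]>-15)&(X[...,0]<50)&(abs(X[...,1])<45)&(X[...,2]>20)
    top=m&(s>560); fr=m&(s<480)&(s>180)&(X[...,0]>18)
    for n,k in(("top",top),("front",fr)):
        k=cv2.erode(k.astype(np.uint8),np.ones((3,3)))>0
        p=X[k]; 
        if len(p)<8: print(n,len(p)); continue
        q=p.mean(0); v=np.linalg.svd(p-q)[2][2]; print(n,len(p),"mean",q.round(1),"normal",v.round(3),"min",p.min(0).round(1),"max",p.max(0).round(1))
    return b
if __name__=="__main__": chk()
E
python3 chk.py
```

```text
top 192 mean [31.6  6.7 55.6] normal [ 0.023 -0.001 -1.   ] min [ 19.6 -15.   51.2] max [45.1 29.3 59.9]
front 108 mean [46.   8.6 39.1] normal [-1.     0.011  0.029] min [ 43.4 -15.4  24.4] max [48.7 28.3 52.7]
```

It stands upright: tilt about 1.5°, top at 55.6 mm (expected 56), centre at x ≈ 31 and y ≈ 7 mm in the rig frame, and the fingers are clear of it. Next is the knob.

```bash
python3 -m inch '[[[0,0,0],[-0.010,0.0025,0],0.024],[[0,0,0],[0,0,0.020],0.024],[[0,0,0],[0,0,0.030],0.024],[[0,0,0],[0,0,0.030],0.024],[[0,0,0],[0,0,0.030],0.024],[[0,0,2.6],[0.004,0.030,0],0.044],[[0,0,2.6],[0.004,0.030,0],0.044],[[0,0,2.6],[0.004,0.030,0],0.044],[[0,0,2.6],[0.004,0.030,0],0.044],[[0,0,2.6],[0.004,0.030,0],0.044]]'
python3 -m inch '[[[0,0,2.6],[0.004,0.030,0],0.044],[[0,0,2.6],[0.004,0.030,0],0.044],[[0,0,2.6],[0.004,0.030,0],0.044],[[0,0,2.6],[0.004,0.030,0],0.044],[[0,0,2.6],[0.004,0.030,0],0.044],[[0,0,0],[0,0.030,0],0.044],[[0,0,0],[0,0.030,0],0.044],[[0,0,0],[0,0,0],0.044],[[0,0,0],[0,0,0],0.044],[[0,0,0],[0,0,0],0.044]]'
python3 chk.py
```

```text
clock: 7.07
eef_pos: [517.1, -24.6, 155.6]
eef_rot: [-1.571, -0.0, -0.025]
wrist_force: [1.4, 1.0, -0.0]
finger_gap: 43.9
clock: 7.9
eef_pos: [537.1, 183.6, 155.3]
eef_rot: [-1.571, 0.0, 0.2]
wrist_force: [0.2, 0.6, 1.1]
finger_gap: 44.0
top 197 mean [31.2  7.6 55.7] normal [-0.055  0.011  0.998] min [ 19.1 -15.   50. ] max [45.7 29.3 60.6]
front 112 mean [46.   9.1 38.4] normal [ 0.999 -0.004 -0.037] min [ 43.6 -15.3  24.2] max [48.7 29.4 52.5]
```

```bash
python3 -m inch '[[[0,0,0],[0.002,0.0045,-0.010],0.044],[[0,0,0],[0,0,-0.012],0.044],[[0,0,0],[0,0,-0.012],0.044],[[0,0,0],[0,0,-0.012],0.044],[[0,0,0],[0,0,-0.012],0.044],[[0,0,0],[0,0,-0.012],0.044],[[0,0,0],[0,0,-0.010],0.044],[[0,0,0],[0,0,-0.007],0.044],[[0,0,0],[0,0,0],0.044],[[0,0,0],[0,0,0],0.044]]' 15
python3 - <<'E'
from h import *
b=imaging.camera("scene")
cv2.imwrite("pics/p5.png",cv2.resize(b["pixels"][180:290,375:485][...,::-1],(600,600),interpolation=cv2.INTER_CUBIC))
E
```

```text
clock: 8.78
eef_pos: [539.2, 188.5, 68.3]
eef_rot: [-1.571, 0.0, 0.2]
wrist_force: [-0.5, -0.3, 1.1]
finger_gap: 44.3
```

View pics/p5.png

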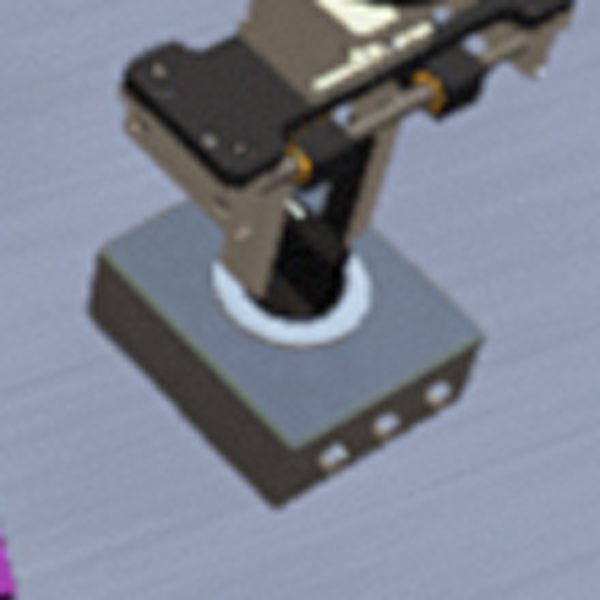

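The fingers straddle the bar; closing.

```bash
python3 -m inch '[[[0,0,0],[0,0,0],0.03],[[0,0,0],[0,0,0],0.02],[[0,0,0],[0,0,0],0.012],[[0,0,0],[0,0,0],0.010],[[0,0,0],[0,0,0],0.010],[[0,0,0],[0,0,0],0.010],[[0,0,0],[0,0,0],0.010],[[0,0,0],[0,0,0],0.010],[[0,0,0],[0,0,0],0.010],[[0,0,0],[0,0,0],0.010]]' 30
```

```text
clock: 9.67
eef_pos: [538.8, 190.5, 68.8]
eef_rot: [-1.568, -0.001, 0.201]
wrist_force: [-3.7, 14.3, 0.8]
finger_gap: 13.8
```

```bash
python3 -m inch '[[[0,0,0],[-0.0005,0.0025,0],0.010],[[0,0,0],[0,0,0],0.010],[[0,0,-5],[0,0,0],0.010],[[0,0,-5],[0,0,0],0.010],[[0,0,-5],[0,0,0],0.010],[[0,0,-5],[0,0,0],0.010],[[0,0,-5],[0,0,0],0.010],[[0,0,-5],[0,0,0],0.010],[[0,0,-5],[0,0,0],0.010],[[0,0,-5],[0,0,0],0.010]]'
python3 -c "
from h import *
s=manip.read_state();print(s['moment'],s['finger_gap'])"
```

```text
clock: 10.5
eef_pos: [539.0, 192.4, 68.8]
eef_rot: [-1.568, -0.0, -0.502]
wrist_force: [2.3, 10.1, -1.6]
finger_gap: 13.9
[ 2.12846332 -0.41058121  0.15167695] 13.922579272263484
```

```bash
python3 -m inch '[[[0,0,-5],[0,0.0015,0],0.010],[[0,0,-5],[0,0,0],0.010],[[0,0,-4],[0,0,0],0.010],[[0,0,-3],[0,0,0],0.010],[[0,0,-2],[0,0,0],0.010],[[0,0,-1.5],[0,0,0],0.010],[[0,0,0],[0,0,0],0.010],[[0,0,0],[0,0,0],0.010],[[0,0,0],[0,0,0],0.010],[[0,0,0],[0,0,0],0.010]]'
python3 - <<'E'
from h import *
s=manip.read_state();print(s['moment'],s['finger_gap'])
b=imaging.camera("scene")
cv2.imwrite("pics/p6.png",cv2.resize(b["pixels"][180:290,375:485][...,::-1],(600,600),interpolation=cv2.INTER_CUBIC))
E
```

```text
clock: 11.33
eef_pos: [539.5, 193.2, 68.8]
eef_rot: [-1.568, -0.001, -0.856]
wrist_force: [4.6, 5.2, -2.4]
finger_gap: 13.8
[ 0.99178056 -0.95592802  0.21219679] 13.778475810349008
```

View pics/p6.png

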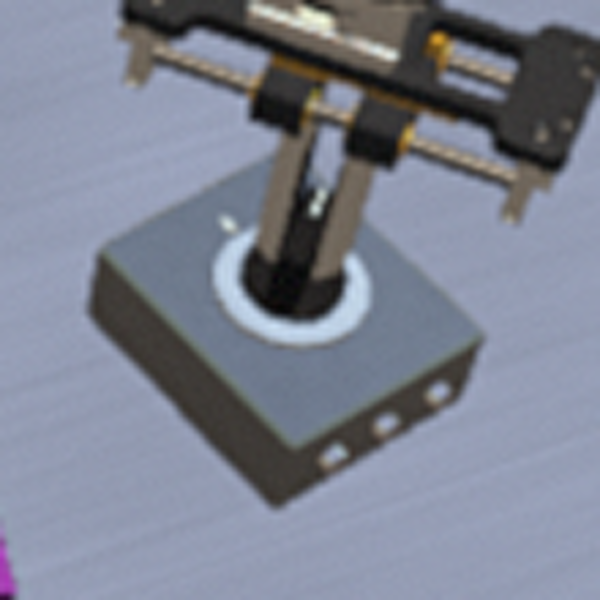

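The tool has turned 60.6°. I'll press 3° further to confirm it is on the stop, and hold.

```bash
python3 -m inch '[[[0,0,-1.5],[0,0,0],0.010],[[0,0,-1.5],[0,0,0],0.010],[[0,0,0],[0,0,0],0.010],[[0,0,0],[0,0,0],0.010],[[0,0,0],[0,0,0],0.010],[[0,0,0],[0,0,0],0.010],[[0,0,0],[0,0,0],0.010],[[0,0,0],[0,0,0],0.010],[[0,0,0],[0,0,0],0.010],[[0,0,0],[0,0,0],0.010]]'
python3 - <<'E'
from h import *
s=manip.read_state();print(s['moment'],s['finger_gap'])
E
```

```text
clock: 12.22
eef_pos: [539.5, 193.2, 68.8]
eef_rot: [-1.568, -0.001, -0.907]
wrist_force: [4.8, 6.5, -1.7]
finger_gap: 14.1
[ 1.00313368 -0.8931898   0.70169361] 14.13345839149547
```

The moment jumped from 0.21 to 0.70 N m, so the knob is firmly on the stop. Now I'll release it wide, then raise the tool and back away.

```bash
python3 -m inch '[[[0,0,0],[0,0,0],0.08],[[0,0,0],[0,0,0],0.08],[[0,0,0],[0,0,0],0.08],[[0,0,0],[0,0,0],0.08],[[0,0,0],[0,0,0],0.08],[[0,0,0],[0,0,0],0.08],[[0,0,0],[0,0,0],0.08],[[0,0,0],[0,0,0],0.08],[[0,0,0],[0,0,0],0.08],[[0,0,0],[0,0,0],0.08]]'
python3 -m inch '[[[0,0,0],[0,0,0.015],0.08],[[0,0,0],[0,0,0.02],0.08],[[0,0,0],[0,0,0.03],0.08],[[0,0,0],[0,0,0.03],0.08],[[0,0,0],[0,0,0.03],0.08],[[0,0,0],[-0.030,0,0],0.08],[[0,0,0],[-0.030,0,0],0.08],[[0,0,0],[-0.030,0,0],0.08],[[0,0,0],[-0.030,0,0],0.08],[[0,0,0],[-0.030,0,0],0.08]]'
python3 - <<'E'
from chk import *
b=chk(); a=imaging.camera("scene")
f=lambda p:cv2.resize(p[...,::-1],(400,400),interpolation=cv2.INTER_CUBIC)
cv2.imwrite("pics/p7.png",np.hstack([f(b["pixels"][180:290,375:485]),f(b["pixels"][210:330,215:335])]))
E
```

```text
clock: 13.05
eef_pos: [538.6, 192.5, 68.4]
eef_rot: [-1.571, 0.0, -0.908]
wrist_force: [-0.4, 0.6, 0.2]
finger_gap: 77.3
clock: 13.88
eef_pos: [387.2, 192.3, 193.3]
eef_rot: [-1.571, 0.0, -0.908]
wrist_force: [0.7, -0.1, -0.2]
finger_gap: 80.0
top 199 mean [31.6  7.1 55.5] normal [-0.023 -0.022  0.999] min [ 18.9 -15.1  50.2] max [45.3 29.3 59.8]
front 112 mean [45.9  9.1 38.7] normal [ 0.999 -0.013 -0.035] min [ 43.9 -15.4  24.4] max [48.9 29.4 53. ]
```

View pics/p7.png

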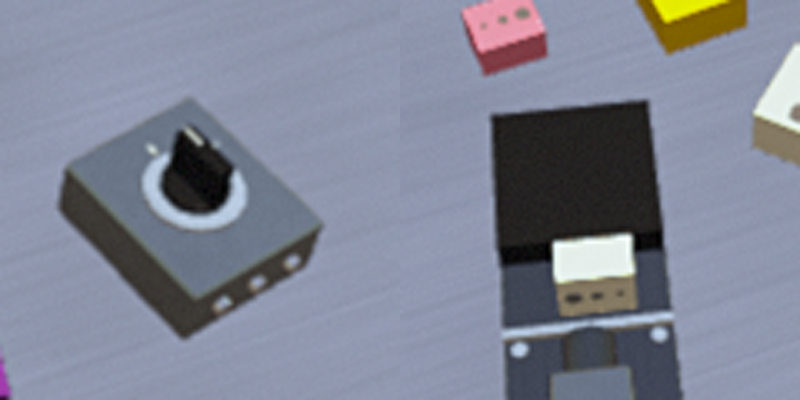

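The knob bar is back at its home angle (left, about (200,165)), and the block stands on the bed with its dimples to the lens (right, about (595,275)). I'll compare pixels with the first picture, then hand in.

```bash
python3 - <<'E'
from h import *
a=np.load("scene0.npz")["pixels"].astype(int); b=imaging.camera("scene")["pixels"].astype(int)
d=abs(a-b).max(2)
for n,(r0,r1,c0,c1) in dict(knob=(205,245,410,448),carrier=(195,250,485,545),bottle=(310,370,170,215),notebook=(250,330,65,180)).items():
    q=d[r0:r1,c0:c1]; print(n,(q>40).mean().round(4))
E
python3 -c "
from cell import ticket
print(ticket.sign_off())"
```

```text
knob 0.0
carrier 0.0
bottle 0.0
notebook 0.0
the job is handed in; nothing more can be done
None
```

The job is done and handed in at about 14 s of the 54 s allowed; the hand-in gives no verdict.

- **Block:** I pushed the white block square over the step's edge with two fingertips. It tipped without help and needed no righting nudge. The last depth check, taken after the knob was released, shows it standing within about 2° of upright. Its centre is at about x = 31 mm, y = 7 mm in the rig frame, and its top is at 55.5 mm (56 expected). The dimpled face points to the lens within about 1°, relative to my measured rig angle.
- **Knob:** I turned it clockwise onto its stop. The tool turned just over 60° and the moment jumped from 0.21 to 0.70 N m when I pressed on. I held it there for about 0.7 s, then opened the fingers wide so it could spring back. In the scene image it looks the same as at the start.
- **Other things:** the carrier, bottle and notebook also show no change between the first and last scene pictures. The arm ended clear of everything.

No final check failed. Two earlier measurements disagreed slightly:
- **Knob centre:** my camera estimate was about 4 mm off in y. This gave up to 14 N of side force on gripping, so I shifted the grip to reduce it.
- **Rig angle:** my estimates ranged from -13.2° to -15.5°, and I used -14.5°.

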